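Clamp the bottle and take off its push-and-turn safety cap

TASK

Swing the bench clamp's lever clockwise, seen from above, all the way to its locked mark, so that the grey bottle standing in the clamp is held fast. Then press the bottle's push-and-turn safety cap firmly down, twist it anticlockwise while it is pressed down until it comes free, and lift it straight off. Finish while still holding the cap in the gripper, level and centred over the bottle, its underside about 5 cm above the bottle's mouth so that drips fall back in; leave the bottle upright and locked in the clamp and everything else on the table where it stands.

Things in the scene. Friction and masses are not known exactly. Their poses are not given: they have to be found in the camera images.
- clamp: bench bottle clamp, screwed to the table: grey square base plate 160 x 160 x 12 mm, on it a grey drum 116 mm in diameter up to 48 mm above the table, with a bore in which the bottle stands, and three steel jaws on top (up to 66 mm). Origin on the bottle's axis at table height, z up
- collar (a joint): aluminium lock collar round the drum (140 mm in diameter, 18 to 42 mm above the table) with its lever, turning about the clamp's vertical axis. In rad: 0 at the open stop, growing clockwise seen from above, 1.2 at the locked stop, the lever then over the white mark; starts at 0 to 0.35. Takes 4 to 10 N at the grip up to a hard stop (hardest near it) and stays where left. It closes the three jaws on the bottle
- lever_grip (a point): grip point of the lever's black handle, an upright round bar 16 mm in diameter, 112 mm from the clamp's axis, from 82 to 136 mm above the table; this point is on its axis at 115 mm. Moves with the collar. A sloping steel rod 12 mm thick joins the handle's foot to the collar
- lock_mark (a point): the white line of the locked mark on the clamp's base, 95 mm from the clamp's axis, 13 mm above the table; the lever points in its direction when locked (collar at 1.2)
- bottle: round grey bottle standing in the clamp's bore, 72 mm in diameter, origin at the centre of its underside (14 mm above the table), z up. Shoulder from 95 to 108 mm, neck 37 mm in diameter with its rim at 142 mm above the origin; under the cap the neck has lugs reaching to a diameter of 48 mm
- mouth (a point): centre of the bottle's mouth, at the rim of the neck, 142 mm above the bottle's underside
- cap: white ribbed safety cap of the bottle in the clamp, 58 mm in diameter, 36 mm tall, 60 g; origin at the centre of its open underside, which sits 120 mm above the bottle's underside (top at 156). Sprung bayonet: push it 5 to 7 mm down (5 N at first, 12 N at 5 mm, bottoms at 7 mm with 14 N), turn it 45 to 80 degrees (best 60) anticlockwise seen from above while down; then it lifts straight off
- spare: second, closed grey bottle of the same kind, with the same cap (156 mm tall overall), standing free on the table, not in the clamp; bystander. Origin at the centre of its underside
- empty1: a clear tapering 250 ml bottle, 62 mm in diameter and 130 mm tall, open, loose; bystander; origin at the centre of its underside. Stands near the clamp
- empty2: a clear tapering 250 ml bottle, 62 mm in diameter and 130 mm tall, open, loose; bystander; origin at the centre of its underside. Stands near the clamp
- filled: a filled amber drinks bottle of the same shape with blue collar and white sports cap, 62 mm in diameter, 148 mm tall, loose; bystander. Origin at the centre of its underside
- tape: roll of packing tape lying flat, 100 mm in diameter, 48 mm tall; bystander. Origin at the centre of its underside
- cup: white measuring cup, 68 mm across the rim, 75 mm tall; bystander. Origin at the centre of its underside
- marker: marker pen lying flat, 130 mm long, 16 mm thick; bystander. Origin under its middle, x along it

How it is judged:
On the way, in this order (a step that is already met when the one before it is completed fails the run):
1. the collar is turned to its locked mark, with the cap still on the bottle (value of joint collar above 1.1 rad and z of cap in the frame of bottle below 0.122 m), for 0.2 s.
2. the cap is pressed down at least 4 mm, not yet turned, the collar locked (z of cap in the frame of bottle below 0.116 m and angle between the x axis of cap and the x axis of bottle, either way round below 0.25 rad and value of joint collar above 1.1 rad), for 0.05 s.
3. the cap is turned past its safety tooth while still on the bottle (angle between the x axis of cap and the x axis of bottle, either way round above 0.6 rad and z of cap in the frame of bottle below 0.124 m), for 0.05 s.
At the end, for the whole second after the job is handed in: cap gripped, touching neither bottle nor clamp, its underside 25 to 90 mm above the mouth, within 25 mm of its axis, level within 0.2 rad and still; collar above 1.1 rad; bottle upright (0.1 rad), on the clamp's floor, within 10 mm of its axis (z of cap in the frame of mouth between 0.025 and 0.09 m and horizontal distance between cap and mouth below 0.025 m and angle between cap's own z axis and vertical below 0.2 rad and linear speed of cap below 0.05 m/s and contact force between the fingers and cap above 0.5 N and contact force between cap and bottle below 0.05 N and contact force between cap and clamp below 0.05 N and value of joint collar above 1.1 rad and angle between bottle's own z axis and vertical below 0.1 rad and height (world z) of bottle below 0.02 m and horizontal distance between bottle and clamp below 0.01 m); the arm keeps its last pose, push and grip.
It fails at once if a bystander is pushed more than 30 mm or knocked over (distance of any of spare, empty1, empty2, filled, tape, cup, marker from where it was at the start of the episode above 0.03 m or angle between any of spare, empty1, empty2, filled, tape, cup, marker's own z axis and vertical above 0.5 rad).
It fails at once if the bottle is pulled up out of the clamp or tipped (height (world z) of bottle above 0.03 m or angle between bottle's own z axis and vertical above 0.2 rad).
It also fails if it takes over 54 s, if anything falls off the work surface, if the arm or the gripper's body presses on something with over 40 N, if the wrist force passes 120 N, or if a joint passes its speed limit or range.

ROBOT

A 6-joint arm with a two-finger parallel gripper is mounted at the origin on the work surface. World frame = base frame: x ahead of the robot, y to its left, z up, the work surface at z = 0. Lengths are in m, angles in rad, forces in N, time in s.
With the tool pointing down it reaches from about 0.3 to 0.775 m from the base axis. Payload 14.6 kg.
Tool frame: the origin (TCP) lies midway between the tips of the shut fingers; the grasp point (between the pads) lies 19 mm behind it; z points along the fingers, y is the direction in which the jaws open and shut (so a half turn about z gives the same grasp; the last joint's range is limited). The gripper opens to 94 mm and grips with 3 to 60 N. Pads are 16 mm wide; open, the fingers measure 119 mm over their backs; the gripper's body (75 mm by 177 mm) begins 78 mm behind the grasp point.
Start: joints at [1.141, 0.3, 1.521, -0, 1.321, -0.067], TCP at [0.195, 0.514, 0.205] pointing down, gripper open.
Joint ranges: [-3.03, 3.03], [-0.79, 2.21], [0.23, 2.52], [-1.04, 4.18], [0, 3.07], [-2.55, 2.55]. Speed limits (rad/s): [2.22, 2.22, 2.57, 3.14, 3.14, 3.14].

INTERFACE

Orientations are given as a unit quaternion [x, y, z, w].
In Python, from bench import get_state, imaging, job_done gives the robot as it stands.
- The arm moves only by the shell command python3 -m jog 'ROWS' [OPENING] [FORCE]. ROWS is JSON, a list of rows, each an object with "xyz": the shift along the world's x, y, z in m, a list of three; "dr": the turn, a rotation vector about the world's x, y, z in rad, a list of three. In form: [{"xyz": [tx, ty, tz], "dr": [ax, ay, az]}, ...]. A call has 1 to 20 rows; each row is the pose to reach, as a shift and turn from the pose commanded when the call began; what a row does not reach only later rows make up. A row lasts 1/8 s, in which the tool goes at most 62.5 mm and 10.7 degrees, less where a joint would pass 70% of its speed; a pose out of reach is approached as far as the arm can. A call with a gripper value outside its range is refused whole. OPENING is the finger opening in m, from 0 to 0.094, set as the call begins (- or left out, the last holds). The fingers move at their own pace and stop on an object; FORCE is the grip in N (left out, the last holds). Time passes only in rows, so rows that repeat a pose let the fingers close. It gives the time, the measured TCP pose, the force and the opening at its end, in the units of the state.
- get_state(): the state, without advancing time (a new reading comes with each control period).
- imaging.grab_frame(name): name is "scene" or "top"; returns a dict with "frame" (384x512x3 uint8, blue, green, red), "camera_matrix" (3x3 intrinsics, pixels), "rvec" (rotation vector, rad) and "tvec" (3), from world to camera coordinates, as OpenCV has them. Camera axes: x right, y down, z forward; pixel columns grow to the right and rows downward; lengths in m; the calibration is good to about 2 mm. A picture is of the moment at which its call begins. There is no depth.
- job_done(): hands the job in, once; it reports no verdict.
Trained networks look in a picture, given as the dict that the camera call returned (one of the last four; its "shot" number tells which), for a name from the list of things; names that differ only in an ending like _2 or _b are one class to them, and where a whole thing is asked for, a point or a joint stands for the part that bears it (a point fixed in the world has none). Each returns a list of dicts, best first, with "conf" (0 to 1); they miss things now and then, are a little off and sometimes report something else, mostly with a low value. They report only what shows in the picture. A call takes as long as a camera call.
- imaging.masks_of(name, picture): "pixels" (384x512 bool, what is visible of it) and "rect" ([left, top, right, bottom] in pixels, round what is visible of it).
- imaging.place_of(name, picture): "xy" ([column, row] in pixels: a listed point, or the origin of a listed thing).
The state is a dict: "time_s": time; "joints": joint angles; "joint_velocities": joint speeds; "joint_efforts": joint torques, N m; "tool_pos": TCP position; "orientation": TCP orientation; "ft_force": force on the tool from outside, world axes, zero at the start; "ft_torque": the same for the moment, N m; "gripper_width": opening from 0.0 (shut) to 1.0 (fully open).
Only numpy, scipy, OpenCV 4.12 (cv2) and the standard library are available. Lean on these libraries where they do the work, as an engineer would, in place of code of your own. Each camera call takes 0.05 s, during which the arm holds its last target. There are 200 camera calls.

## Working session

There is one attempt and no reset: what is moved stays moved. The work goes in short steps, Python scripts to look and compute and a shell command to move; the robot and the scene stay as the last step left them, time stands still between calls to the robot, and variables do not carry over. Pictures are saved under pics/ and viewed, about 8 in all and at most 12, crops included, and the job is handed in when it is done.

```bash
mkdir -p pics
cat > h.py <<'E'
import cv2, numpy as np
from bench import get_state, imaging, job_done
def ray(p,uv):
    R=cv2.Rodrigues(np.array(p["rvec"],float))[0]; t=np.array(p["tvec"],float).ravel()
    d=R.T@np.linalg.solve(np.array(p["camera_matrix"],float),[uv[0],uv[1],1]); return -R.T@t,d
def at_z(p,uv,z):
    c,d=ray(p,uv); return (c+d*(z-c[2])/d[2])
E
python3 - <<'E'
from h import *
ims=[]
for n in("scene","top"):
    p=imaging.grab_frame(n); ims.append(p["frame"]); cv2.imwrite(f"pics/{n}0.png",p["frame"])
    for k,z in dict(clamp=0,collar=.03,lever_grip=.115,lock_mark=.013,mouth=.156,cap=.134,bottle=.014,spare=0,empty1=0,empty2=0,filled=0,tape=0,cup=0,marker=0).items():
        for r in imaging.place_of(k,p)[:2]: print(n,k,np.round(r["xy"],1),round(r["conf"],2),np.round(at_z(p,r["xy"],z),3))
s=get_state();print(s)
E
```

```text
scene clamp [273.5 244.7] 0.94 [0.554 0.118 0.   ]Traceback (most recent call last):
  File "<stdin>", line 6, in <module>
ValueError: it knows: bottle, cap, clamp, cup, empty, filled, lever_grip, lock_mark, marker, mouth, spare, tape
```

View pics/scene0.png

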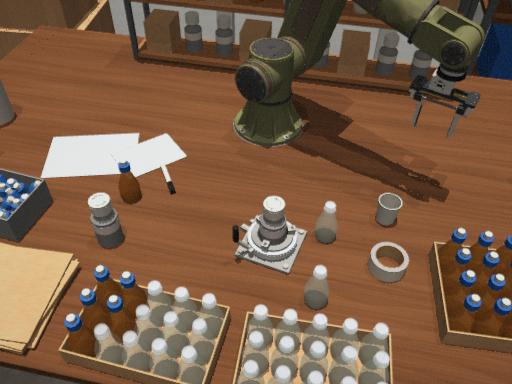

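Run:
```python
from h import *
for n in("scene","top"):
    p=imaging.grab_frame(n); cv2.imwrite(f"pics/{n}0.png",p["frame"])
    for k,z in dict(clamp=0,lever_grip=.115,lock_mark=.013,mouth=.156,cap=.134,bottle=.014,spare=0,empty=0,filled=0,tape=0,cup=0,marker=0).items():
        for r in imaging.place_of(k,p)[:2]: print(n,k,np.round(r["xy"],1),round(r["conf"],2),np.round(at_z(p,r["xy"],z),3))
    if n=="top":
        u,v=map(int,imaging.place_of("clamp",p)[0]["xy"]);c=p["frame"][max(v-100,0):v+100,max(u-130,0):u+130]
        cv2.imwrite("pics/topc.png",cv2.resize(c,None,fx=3,fy=3,interpolation=2)); print(u,v)
s=get_state();print(s)
```

```text
scene clamp [271.4 245.3] 0.73 [0.557 0.112 0.   ]
scene clamp [168.2 183.4] 0.71 [ 0.382 -0.254  0.   ]
scene lever_grip [236.2 234.2] 0.66 [0.632 0.029 0.115]
scene lever_grip [318.  299.8] 0.6 [0.782 0.257 0.115]
scene lock_mark [110.1 235.2] 0.67 [ 0.631 -0.339  0.013]
scene lock_mark [245.8 227.2] 0.63 [0.518 0.029 0.013]
scene mouth [271.2 207.8] 0.78 [0.559 0.106 0.156]
scene cap [235.  230.8] 0.75 [0.637 0.027 0.134]
scene cap [271.5 210.3] 0.68 [0.548 0.105 0.134]
scene bottle [271.1 245.4] 0.7 [0.569 0.113 0.014]
scene spare [109.1 238.1] 0.92 [ 0.632 -0.345  0.   ]
scene empty [316.6 301.6] 0.88 [0.713 0.259 0.   ]
scene empty [324.6 235.2] 0.76 [0.488 0.256 0.   ]
scene filled [130.3 200.1] 0.88 [ 0.477 -0.343  0.   ]
scene tape [383.5 264.5] 0.93 [0.557 0.425 0.   ]
scene tape [386.9 218.3] 0.3 [0.381 0.432 0.   ]
scene cup [383.4 217.8] 0.91 [0.382 0.422 0.   ]
scene marker [270.5 246.3] 0.64 [0.561 0.111 0.   ]
scene marker [243.8 224.7] 0.59 [0.499 0.019 0.   ]
top clamp [231.3 173.5] 0.87 [0.544 0.119 0.   ]
top lever_grip [263.9 138.3] 0.76 [0.619 0.028 0.115]
top l
[... 642 characters left out ...]
173
{'time_s': 1.45, 'joints': array([ 1.14138676e+00,  2.99848692e-01,  1.52098672e+00, -9.70677777e-06,
        1.32070330e+00, -6.66010456e-02]), 'joint_velocities': array([ 0.00040878, -0.00052046, -0.00140931,  0.00161645,  0.00041918,
       -0.00019176]), 'joint_efforts': array([-3.09294519e-04, -5.31658673e+01, -3.52916622e+01,  7.08295265e-02,
        2.13133846e-02, -1.10181210e-05]), 'tool_pos': array([0.19519953, 0.51419085, 0.20547936]), 'orientation': array([1.80409788e-01, 9.83591535e-01, 2.49925377e-05, 1.11794127e-05]), 'ft_force': array([-0.50015749,  0.2855846 , -0.06923381]), 'ft_torque': array([ 0.04888748, -0.02348739, -0.02744587]), 'gripper_width': 0.9988235924160574}
```

View pics/topc.png

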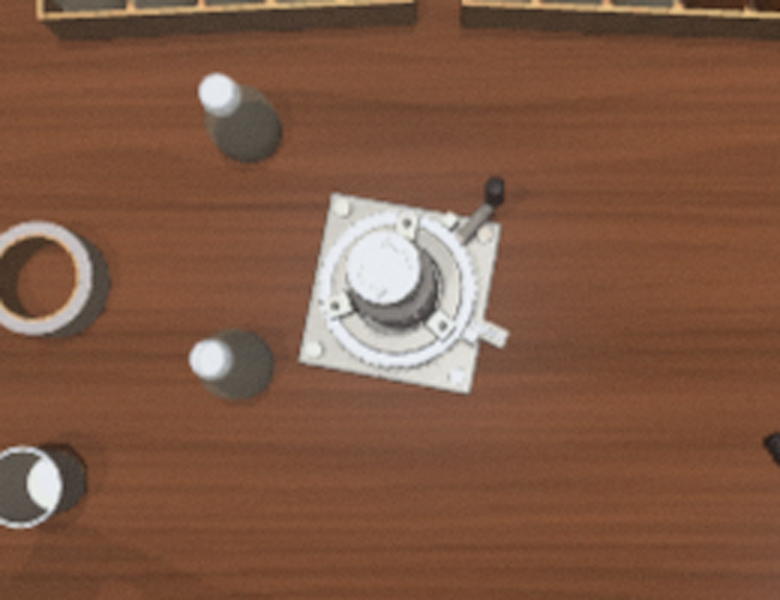

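Run:
```python
from h import *
obs={}
for rep in range(3):
  for n in("scene","top"):
    p=imaging.grab_frame(n)
    for k,z in dict(lever_grip=.115,lock_mark=.013,mouth=.156,cap=.134,bottle=.014,clamp=0).items():
        rs=imaging.place_of(k,p)
        for r in rs:
            q=at_z(p,r["xy"],z)
            if np.hypot(q[0]-.553,q[1]-.112)<.13 and not(k in("cap","mouth") and np.hypot(q[0]-.553,q[1]-.112)>.03): obs.setdefault((k,n),[]).append(q[:2]);break
    rs=imaging.masks_of("cap",p)
    for r in rs[:3]: print(n,"capmask",np.round(r["rect"],0),round(r["conf"],2))
for k,v in obs.items(): print(k,np.round(np.median(v,0),4),len(v),np.round(np.std(v,0),4))
```

```text
scene capmask [264. 196. 286. 222.] 0.91
top capmask [215. 150. 240. 178.] 0.62
scene capmask [263. 197. 285. 222.] 0.58
top capmask [215. 148. 242. 176.] 0.86
top capmask [355. 218. 384. 263.] 0.56
scene capmask [261. 197. 285. 223.] 0.6
top capmask [214. 150. 245. 175.] 0.93
('lever_grip', 'scene') [0.6289 0.0257] 3 [0.0026 0.0024]
('mouth', 'scene') [0.5597 0.1064] 3 [0.0052 0.0024]
('cap', 'scene') [0.5504 0.1122] 3 [0.0046 0.0025]
('bottle', 'scene') [0.5643 0.1142] 3 [0.006  0.0035]
('clamp', 'scene') [0.5614 0.1072] 3 [0.0042 0.001 ]
('lever_grip', 'top') [0.6244 0.0295] 3 [0.0016 0.0041]
('lock_mark', 'top') [0.5136 0.0236] 3 [0.0021 0.0024]
('mouth', 'top') [0.5548 0.1084] 3 [0.0033 0.0006]
('cap', 'top') [0.555  0.1075] 3 [0.0024 0.0017]
('bottle', 'top') [0.5443 0.1132] 3 [0.0004 0.0027]
('clamp', 'top') [0.5495 0.1154] 2 [0.0047 0.0036]
('lock_mark', 'scene') [0.5214 0.028 ] 2 [0.0033 0.0055]
```

```bash
python3 -m jog '[{"xyz":[0.06,-0.07,0],"dr":[0,0,-0.1]},{"xyz":[0.12,-0.14,0],"dr":[0,0,-0.2]},{"xyz":[0.18,-0.2,0],"dr":[0,0,-0.3]},{"xyz":[0.25,-0.28,0],"dr":[0,0,-0.4]},{"xyz":[0.31,-0.35,0],"dr":[0,0,-0.5]},{"xyz":[0.37,-0.42,0],"dr":[0,0,-0.5]},{"xyz":[0.431,-0.486,0],"dr":[0,0,-0.5]},{"xyz":[0.431,-0.486,0],"dr":[0,0,-0.5]},{"xyz":[0.431,-0.486,0],"dr":[0,0,-0.5]},{"xyz":[0.431,-0.486,0],"dr":[0,0,-0.5]},{"xyz":[0.431,-0.486,0],"dr":[0,0,-0.5]},{"xyz":[0.431,-0.486,0],"dr":[0,0,-0.5]}]' 0.06 20
python3 - <<'E'
from h import *
for n in("scene","top"):
    p=imaging.grab_frame(n)
    u,v=(245,215) if n=="scene" else (250,150)
    cv2.imwrite(f"pics/{n}1.png",cv2.resize(p["frame"][v-70:v+70,u-65:u+65],None,fx=4,fy=4,interpolation=2))
a,b=[cv2.imread(f"pics/{n}1.png") for n in("scene","top")]
cv2.imwrite("pics/ab1.png",cv2.resize(np.hstack([a,b]),(800,430)))
E
```

```text
time_s: 5.35
tool_pos: [0.6266, 0.0269, 0.2047]
orientation: [0.419, 0.908, -0.0, -0.0]
ft_force: [0.1, 0.6, -0.4]
gripper_width: 0.636
```

View pics/ab1.png

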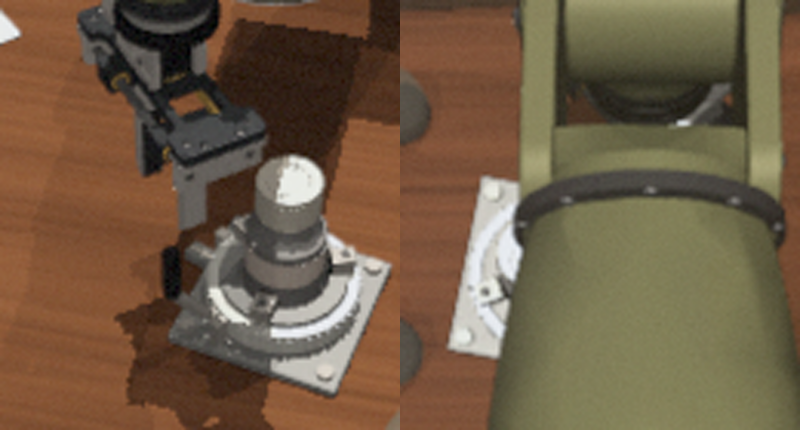

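Scene crop: the black handle (172,272) is below the open fingers (150–195, 150–220), so I descend and grip.

```bash
python3 -m jog '[{"xyz":[0,0,-0.04],"dr":[0,0,0]},{"xyz":[0,0,-0.07],"dr":[0,0,0]},{"xyz":[0,0,-0.1],"dr":[0,0,0]},{"xyz":[0,0,-0.104],"dr":[0,0,0]},{"xyz":[0,0,-0.104],"dr":[0,0,0]}]' 0.06 20
python3 -m jog '[{"xyz":[0,0,0],"dr":[0,0,0]},{"xyz":[0,0,0],"dr":[0,0,0]},{"xyz":[0,0,0],"dr":[0,0,0]},{"xyz":[0,0,0],"dr":[0,0,0]},{"xyz":[0,0,0],"dr":[0,0,0]},{"xyz":[0,0,0],"dr":[0,0,0]}]' 0.0 20
```

```text
time_s: 6.08
tool_pos: [0.6263, 0.0288, 0.1027]
orientation: [0.418, 0.909, 0.0, 0.001]
ft_force: [0.7, 0.8, -0.5]
gripper_width: 0.635
time_s: 6.82
tool_pos: [0.6259, 0.0276, 0.1015]
orientation: [0.418, 0.908, -0.001, -0.0]
ft_force: [-3.7, -3.5, 2.8]
gripper_width: 0.165
```

```bash
python3 -m jog '[{"xyz":[-0.0065,-0.005,0],"dr":[0,0,-0.075]},{"xyz":[-0.013,-0.01,0],"dr":[0,0,-0.15]},{"xyz":[-0.0205,-0.014,0],"dr":[0,0,-0.225]},{"xyz":[-0.0277,-0.0176,0],"dr":[0,0,-0.3]},{"xyz":[-0.0355,-0.0205,0],"dr":[0,0,-0.375]},{"xyz":[-0.0433,-0.023,0],"dr":[0,0,-0.45]},{"xyz":[-0.0433,-0.023,0],"dr":[0,0,-0.45]}]'
```

```text
time_s: 7.7
tool_pos: [0.5828, 0.0042, 0.1016]
orientation: [0.611, 0.792, -0.0, 0.001]
ft_force: [-1.1, -5.5, -0.4]
gripper_width: 0.166
```

```bash
python3 -m jog '[{"xyz":[-0.008,-0.002,0],"dr":[0,0,-0.075]},{"xyz":[-0.0162,-0.0037,0],"dr":[0,0,-0.15]},{"xyz":[-0.0244,-0.0042,0],"dr":[0,0,-0.225]},{"xyz":[-0.0326,-0.0043,0],"dr":[0,0,-0.3]},{"xyz":[-0.0408,-0.0038,0],"dr":[0,0,-0.375]},{"xyz":[-0.0489,-0.0028,0],"dr":[0,0,-0.45]},{"xyz":[-0.0569,-0.001,0],"dr":[0,0,-0.525]},{"xyz":[-0.0649,0.0012,0],"dr":[0,0,-0.6]},{"xyz":[-0.0649,0.0012,0],"dr":[0,0,-0.6]}]'
```

```text
time_s: 8.82
tool_pos: [0.5174, 0.0053, 0.1015]
orientation: [0.818, 0.576, -0.001, 0.001]
ft_force: [-4.6, -8.4, 1.7]
gripper_width: 0.165
```

```bash
python3 -m jog '[{"xyz":[-0.0026,0.0009,0],"dr":[0,0,-0.025]},{"xyz":[-0.0052,0.0019,0],"dr":[0,0,-0.05]},{"xyz":[-0.0052,0.0019,0],"dr":[0,0,-0.05]}]'
python3 -m jog '[{"xyz":[-0.0025,0.001,0],"dr":[0,0,-0.025]},{"xyz":[-0.005,0.002,0],"dr":[0,0,-0.05]},{"xyz":[-0.005,0.002,0],"dr":[0,0,-0.05]}]'
```

```text
time_s: 9.2
tool_pos: [0.5129, 0.0069, 0.1015]
orientation: [0.831, 0.556, -0.0, 0.001]
ft_force: [0.3, -11.7, -0.4]
gripper_width: 0.163
time_s: 9.57
tool_pos: [0.5081, 0.0089, 0.1015]
orientation: [0.845, 0.535, -0.0, 0.001]
ft_force: [1.8, -11.5, -1.7]
gripper_width: 0.168
```

```bash
python3 -m jog '[{"xyz":[-0.0025,0.0011,0],"dr":[0,0,-0.025]},{"xyz":[-0.005,0.0023,0],"dr":[0,0,-0.05]},{"xyz":[-0.005,0.0023,0],"dr":[0,0,-0.05]}]'
python3 - <<'E'
from h import *
for n in("scene","top"):
    p=imaging.grab_frame(n)
    u,v=(245,215) if n=="scene" else (250,160)
    cv2.imwrite(f"pics/{n}2.png",cv2.resize(p["frame"][v-70:v+70,u-65:u+65],None,fx=4,fy=4,interpolation=2))
a,b=[cv2.imread(f"pics/{n}2.png") for n in("scene","top")]
cv2.imwrite("pics/ab2.png",cv2.resize(np.hstack([a,b]),(800,430)))
E
```

```text
time_s: 9.95
tool_pos: [0.5052, 0.0104, 0.1016]
orientation: [0.858, 0.513, 0.002, 0.003]
ft_force: [20.8, -18.6, -15.0]
gripper_width: 0.169
```

View pics/ab2.png

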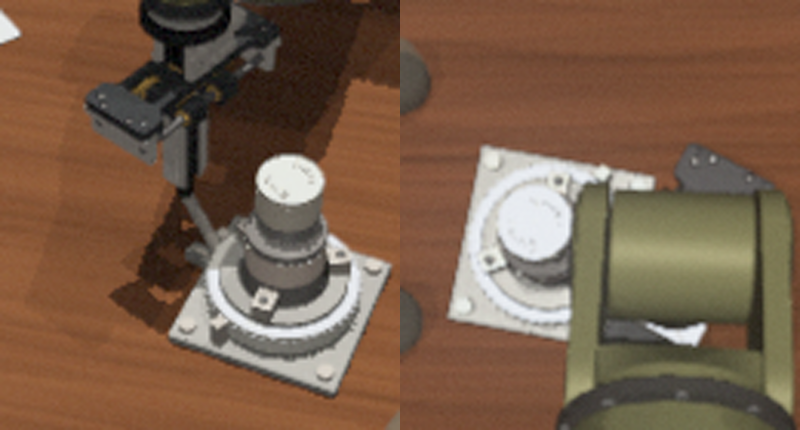

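Scene crop: handle in the gripper at (185,190), lever over the mark; force rose to about 28 N, so this is the stop. Release, lift, and refine the cap position from its top circle.

```bash
python3 -m jog '[{"xyz":[0.003,-0.0013,0],"dr":[0,0,0.02]},{"xyz":[0.003,-0.0013,0],"dr":[0,0,0.02]},{"xyz":[0.003,-0.0013,0],"dr":[0,0,0.02]},{"xyz":[0.003,-0.0013,0],"dr":[0,0,0.02]},{"xyz":[0.003,-0.0013,0.05],"dr":[0,0,0.02]},{"xyz":[0.003,-0.0013,0.1],"dr":[0,0,0.02]},{"xyz":[0.003,-0.0013,0.13],"dr":[0,0,0.02]},{"xyz":[-0.06,-0.0013,0.13],"dr":[0,0,0.02]},{"xyz":[-0.09,-0.05,0.13],"dr":[0,0,0.02]},{"xyz":[-0.1,-0.09,0.13],"dr":[0,0,0.02]},{"xyz":[-0.1,-0.09,0.13],"dr":[0,0,0.02]}]' 0.045 20
python3 - <<'E'
from h import *
for n in("scene","top"):
    p=imaging.grab_frame(n)
    for k,z in dict(lever_grip=.115,lock_mark=.013,mouth=.156,cap=.134).items():
        for r in imaging.place_of(k,p)[:2]: print(n,k,round(r["conf"],2),np.round(at_z(p,r["xy"],z),3))
    u,v=(274,204) if n=="scene" else (229,164)
    print(np.round(at_z(p,(274.2,203.6) if n=="scene" else (229.2,163.6),.170),4))
    for r in imaging.masks_of("cap",p)[:2]:
        m=r["pixels"]; ys,xs=np.nonzero(m); c,rad=cv2.minEnclosingCircle(np.c_[xs,ys].astype(np.float32)); print(n,r["rect"],c,np.round(at_z(p,(xs.mean(),ys.mean()),.158),4))
    cv2.imwrite(f"pics/{n}3.png",cv2.resize(p["frame"][v-35:v+55,u-60:u+60],(480,360),interpolation=2))
a,b=[cv2.imread(f"pics/{n}3.png") for n in("scene","top")]
cv2.imwrite("pics/ab3.png",cv2.resize(np.hstack([a,b]),(800,300)))
E
```

```text
time_s: 11.42
tool_pos: [0.4022, -0.079, 0.2318]
orientation: [0.854, 0.521, 0.0, 0.0]
ft_force: [1.3, 1.0, -0.0]
gripper_width: 0.477
scene lever_grip 0.61 [0.504 0.016 0.115]
scene mouth 0.68 [0.565 0.116 0.156]
scene cap 0.9 [0.554 0.115 0.134]
scene cap 0.43 [0.623 0.056 0.134]
[0.5559 0.1122 0.17  ]
scene [265.4, 196.3, 285.5, 222.8] (273.82257080078125, 207.66128540039062) [0.5591 0.1118 0.158 ]
scene [303.7, 265.6, 331.4, 307.1] (315.5, 286.5) [0.7826 0.2479 0.158 ]
top lever_grip 0.9 [0.504 0.017 0.115]
top lock_mark 0.7 [0.518 0.021 0.013]
top lock_mark 0.59 [0.515 0.014 0.013]
top mouth 0.52 [0.553 0.113 0.156]
top mouth 0.23 [0.477 0.22  0.156]
top cap 0.58 [0.556 0.108 0.134]
[0.5489 0.1087 0.17  ]
top [217.2, 147.6, 242.1, 175.6] (228.5, 163.5) [0.5517 0.111  0.158 ]
```

View pics/ab3.png

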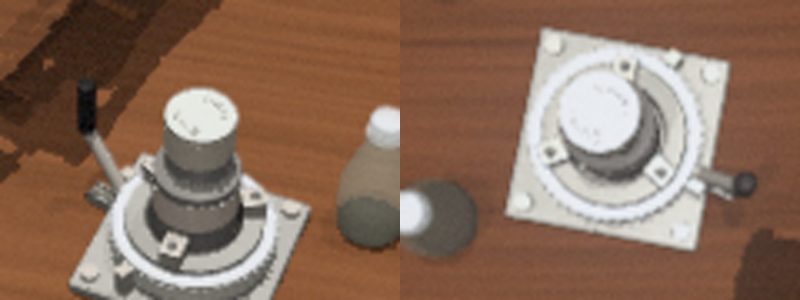

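Both views show the lever over the mark (top: handle at (745,185)). Now go over the cap.

```bash
python3 -m jog '[{"xyz":[0.035,0.045,0],"dr":[0,0,0]},{"xyz":[0.075,0.095,0],"dr":[0,0,0]},{"xyz":[0.115,0.145,0],"dr":[0,0,0]},{"xyz":[0.152,0.191,0],"dr":[0,0,0]},{"xyz":[0.152,0.191,0],"dr":[0,0,0]},{"xyz":[0.152,0.191,0],"dr":[0,0,0]},{"xyz":[0.152,0.191,-0.04],"dr":[0,0,0]},{"xyz":[0.152,0.191,-0.07],"dr":[0,0,0]},{"xyz":[0.152,0.191,-0.092],"dr":[0,0,0]},{"xyz":[0.152,0.191,-0.092],"dr":[0,0,0]},{"xyz":[0.152,0.191,-0.092],"dr":[0,0,0]}]' 0.094 20
python3 -m jog '[{"xyz":[0,0,0],"dr":[0,0,0]},{"xyz":[0,0,0],"dr":[0,0,0]},{"xyz":[0,0,0],"dr":[0,0,0]},{"xyz":[0,0,0],"dr":[0,0,0]},{"xyz":[0,0,0],"dr":[0,0,0]}]' 0.0 15
```

```text
time_s: 13.4
tool_pos: [0.5551, 0.113, 0.1409]
orientation: [0.853, 0.522, 0.001, 0.0]
ft_force: [1.2, 0.3, 1.7]
gripper_width: 0.997
time_s: 14.02
tool_pos: [0.5541, 0.114, 0.1394]
orientation: [0.853, 0.522, -0.001, -0.001]
ft_force: [-5.1, 2.2, 3.6]
gripper_width: 0.597
```

```bash
python3 -m jog '[{"xyz":[-0.0007,0.0003,0],"dr":[0,0,0]},{"xyz":[-0.0007,0.0003,0],"dr":[0,0,0]},{"xyz":[-0.0007,0.0003,0],"dr":[0,0,0]}]' 0.0 60
python3 -m jog '[{"xyz":[0,0,-0.002],"dr":[0,0,0]},{"xyz":[0,0,-0.004],"dr":[0,0,0]},{"xyz":[0,0,-0.006],"dr":[0,0,0]},{"xyz":[0,0,-0.007],"dr":[0,0,0]},{"xyz":[0,0,-0.007],"dr":[0,0,0]},{"xyz":[0,0,-0.007],"dr":[0,0,0]}]'
```

```text
time_s: 14.4
tool_pos: [0.554, 0.114, 0.1395]
orientation: [0.853, 0.522, -0.0, -0.0]
ft_force: [-2.6, 1.3, 2.1]
gripper_width: 0.591
time_s: 15.15
tool_pos: [0.5541, 0.114, 0.1334]
orientation: [0.853, 0.522, 0.0, 0.0]
ft_force: [-7.9, 0.7, 12.5]
gripper_width: 0.595
```

```bash
python3 -m jog '[{"xyz":[-0.0005,0,-0.001],"dr":[0,0,0]},{"xyz":[-0.0005,0,-0.001],"dr":[0,0,0]}]'
python3 -m jog '[{"xyz":[0,0,0],"dr":[0,0,0.1]},{"xyz":[0,0,0],"dr":[0,0,0.2]},{"xyz":[0,0,0],"dr":[0,0,0.3]},{"xyz":[0,0,0],"dr":[0,0,0.4]},{"xyz":[0,0,0],"dr":[0,0,0.5]}]'
```

```text
time_s: 15.4
tool_pos: [0.5541, 0.114, 0.1328]
orientation: [0.853, 0.522, 0.001, 0.0]
ft_force: [-5.2, 0.5, 12.7]
gripper_width: 0.594
time_s: 16.02
tool_pos: [0.5534, 0.115, 0.1326]
orientation: [0.696, 0.718, 0.001, -0.001]
ft_force: [-11.5, 9.4, 14.7]
gripper_width: 0.595
```

```bash
python3 -m jog '[{"xyz":[-0.0005,0.0005,0],"dr":[0,0,0.1]},{"xyz":[-0.001,0.001,0],"dr":[0,0,0.2]},{"xyz":[-0.001,0.001,0],"dr":[0,0,0.3]},{"xyz":[-0.001,0.001,0],"dr":[0,0,0.4]},{"xyz":[-0.001,0.001,0],"dr":[0,0,0.5]},{"xyz":[-0.001,0.001,0],"dr":[0,0,0.56]},{"xyz":[-0.001,0.001,0],"dr":[0,0,0.56]}]'
python3 -c "
from h import *
s=get_state();print(s['ft_torque'],s['joints'])
p=imaging.grab_frame('scene');u,v=274,204
cv2.imwrite('pics/s4.png',cv2.resize(p['frame'][v-50:v+50,u-60:u+60],(600,500),interpolation=2))"
```

```text
time_s: 16.9
tool_pos: [0.5518, 0.1152, 0.1324]
orientation: [0.471, 0.882, -0.0, -0.001]
ft_force: [-15.0, 1.3, 16.0]
gripper_width: 0.592
[ 0.32159948  2.66310066 -0.01525309] [ 1.40586894e-01  3.99723600e-01  1.56358874e+00  6.95434421e-04
  1.17975914e+00 -4.48704187e-01]
```

View pics/s4.png

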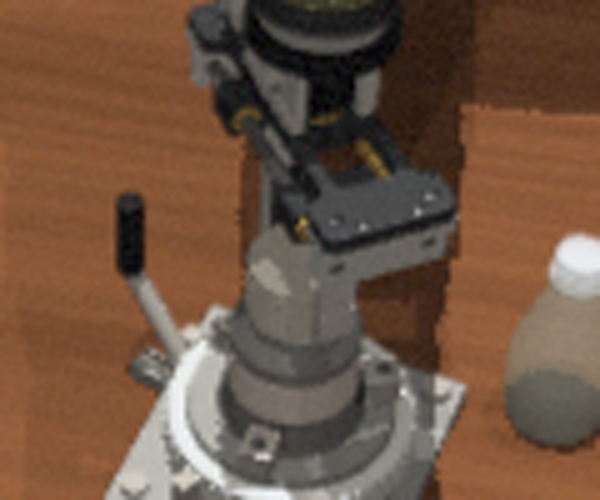

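Cap is held between the pads, lever unchanged in the picture. Relieve side load, then lift gently and watch force.

```bash
python3 -m jog '[{"xyz":[-0.001,0,0],"dr":[0,0,0]},{"xyz":[-0.001,0,0.003],"dr":[0,0,0]},{"xyz":[-0.001,0,0.006],"dr":[0,0,0]},{"xyz":[-0.001,0,0.009],"dr":[0,0,0]},{"xyz":[-0.001,0,0.011],"dr":[0,0,0]},{"xyz":[-0.001,0,0.011],"dr":[0,0,0]}]'
```

```text
time_s: 17.7
tool_pos: [0.5514, 0.1147, 0.1422]
orientation: [0.472, 0.882, -0.0, -0.0]
ft_force: [-3.5, 0.0, 0.1]
gripper_width: 0.592
```

```bash
python3 -m jog '[{"xyz":[0,0,0.008],"dr":[0,0,0]},{"xyz":[0,0,0.018],"dr":[0,0,0]},{"xyz":[0,0,0.03],"dr":[0,0,0]},{"xyz":[0,0,0.043],"dr":[0,0,0]},{"xyz":[0,0,0.056],"dr":[0,0,0]},{"xyz":[0,0,0.066],"dr":[0,0,0]},{"xyz":[0,0,0.07],"dr":[0,0,0]},{"xyz":[0,0,0.07],"dr":[0,0,0]},{"xyz":[0,0,0.07],"dr":[0,0,0]},{"xyz":[0,0,0.07],"dr":[0,0,0]}]'
python3 - <<'E'
from h import *
for n in("scene","top"):
    p=imaging.grab_frame(n)
    for k,z in dict(lever_grip=.115,lock_mark=.013,mouth=.156,cap=.206,bottle=.014,spare=0,empty=0).items():
        for r in imaging.place_of(k,p)[:2]: print(n,k,round(r["conf"],2),np.round(at_z(p,r["xy"],z),3))
    u,v=(274,200) if n=="scene" else (229,164)
    cv2.imwrite(f"pics/{n}5.png",cv2.resize(p["frame"][v-55:v+55,u-60:u+60],(480,440),interpolation=2))
a,b=[cv2.imread(f"pics/{n}5.png") for n in("scene","top")]
cv2.imwrite("pics/ab5.png",cv2.resize(np.hstack([a,b]),(800,367)))
E
```

```text
time_s: 18.95
tool_pos: [0.5515, 0.1149, 0.2121]
orientation: [0.472, 0.882, -0.0, -0.0]
ft_force: [-0.2, -0.0, -1.1]
gripper_width: 0.592
scene lever_grip 0.81 [0.5   0.004 0.115]
scene lock_mark 0.83 [0.517 0.025 0.013]
scene mouth 0.88 [0.551 0.112 0.156]
scene cap 0.62 [0.55  0.11  0.206]
scene bottle 0.26 [ 0.487 -0.333  0.014]
scene spare 0.81 [ 0.624 -0.342  0.   ]
scene empty 0.92 [0.48  0.262 0.   ]
scene empty 0.66 [0.708 0.255 0.   ]
top lever_grip 0.66 [0.51  0.013 0.115]
top lock_mark 0.6 [0.503 0.018 0.013]
top spare 0.77 [ 0.624 -0.34   0.   ]
top empty 0.63 [0.703 0.25  0.   ]
```

View pics/ab5.png

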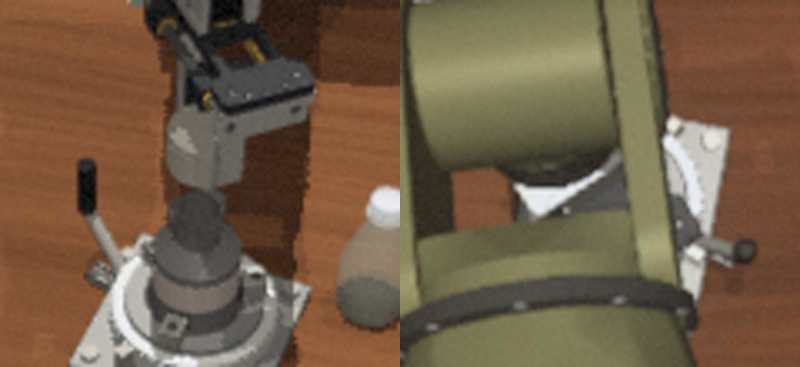

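The scene view shows the cap in the gripper (205,150), clear of the bare neck (197,210). The bottle is upright, and the lever is still at the mark at (87,190) in the scene view and (742,250) in the top view. Handing in.

```bash
python3 -c "
from bench import job_done;print(job_done())"
```

```text
the job is handed in; nothing more can be done
None
```

The job is handed in at about 19 s of the 54 s allowed. The robot gave no verdict, and I have no direct reading of the collar angle or the cap's turn.

- **Clamp:** I gripped the lever's handle and swung it clockwise until the wrist force jumped from about 12 N to 28–32 N, which I took as the hard stop. Both cameras show the lever over the white mark.
- **Cap:** I pressed it down about 6–7 mm at 12–16 N, with the grip set to 60 N. I then turned the gripper 1.06 rad (about 61°) anticlockwise while it was down, and lifted. It came away with almost no vertical force.
- **Final pose:** The last picture shows the cap in the gripper, level, clear of the bare neck. From the arm's height its underside should be about 50 mm above the mouth. The cap and mouth positions found by the scene camera agree to about 2 mm.
- **Other checks:** The bottle looks upright with the lever still at the mark. The spare bottle and the two clear bottles are within about 10 mm of where they started, about what the networks scatter. I did not re-measure the tape, cup, marker or filled bottle; the arm made no contact near them.
- **Disagreements:** Single network readings of the clamp axis and lever differed by 5–10 mm. While turning the cap I saw up to about 15 N of side force, which I eased with 1 mm shifts.

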